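Turn the row of coin tubes round for the customer

ROBOT

A 6-joint arm with a two-finger parallel gripper is mounted at the origin on the work surface. World frame = base frame: x ahead of the robot, y to its left, z up, the work surface at z = 0. Lengths are in mm, angles in rad, forces in N, time in s.
With the tool pointing down it reaches from about 375 to 750 mm from the base axis. Payload 9 kg.
Tool frame: the origin (TCP) lies at the very end of the fingers, on their centre line; the grasp point (between the pads) lies 19 mm behind it (r.tcp_to_grasp is the distance from the TCP to the grasp point, in mm); z points along the fingers, y is the line along which they close (so a half turn about z gives the same grasp; the last joint's range is limited). The gripper opens to 85 mm and grips with 20 to 120 N. Pads are 22 mm wide; open, the fingers measure 114 mm over their backs; the gripper's body (76 mm by 85 mm) begins 54 mm behind the grasp point. The pads swing forward as they close: fully open they stand 13 mm farther back than shut.
Start: joints at [0.915, 0.104, 0.097, 1.564, 0, 1.353], TCP at [254.377, 543.442, 231.331] pointing down, gripper open.
Joint ranges: [-2.99, 2.99], [-0.84, 1.86], [-1.1, 1.16], [-1.84, 2.11], [-1.51, 1.56], [-3.14, 3.14]. Speed limits (rad/s): [2.22, 2.22, 2.57, 3.14, 3.14, 3.14].

INTERFACE

Orientations are given as a 3x3 rotation matrix whose columns are the frame's x, y, z axes.
In Python, from cell import observe, cams, workorder, r gives the robot as it stands. The module is installed in compiled form; this text tells all that it offers.
- The arm moves only by the tool carry_out, never from a script. Its argument "moves" is a list of rows, each an object of numbers: "hand": the opening, from 0 (shut) to 1 (fully open); "x", "y", "z": the shift along the tool's x, y, z in m; "wx", "wy", "wz": the turn, a rotation vector about the tool's x, y, z in rad. A call has 1 to 20 rows; each row shifts and turns the commanded pose from where the row before left it, along the tool's axes as they then stand; what a row does not reach is not made up. A row lasts 1/12 s, in which the tool goes at most 41.7 mm and 7.16 degrees, less where a joint would pass 70% of its speed; a pose out of reach is approached as far as the arm can. A call is refused whole if a number of a shift passes 0.0417 or a number of a turn 0.125, either way. A call with a gripper value outside its range is refused whole. The fingers move at their own pace and stop on an object; "force" is the grip in N (left out, the last holds). Time passes only in rows, so rows that do not move let the fingers close. It gives the time, the measured TCP pose, the force, the opening and the grip force at its end, in the units of the state.
- observe(): the state, without advancing time (a new reading comes with each control period).
- cams.snapshot(name): name is "side" or "top" or "wrist"; returns the picture (480x640x3 uint8, red, green, blue); there is no depth.
- cams.camera_info(name): a dict with "camera_matrix" (3x3 intrinsics, pixels), "rvec" (rotation vector, rad) and "tvec" (3), from world to camera coordinates, as OpenCV has them; the wrist camera has in their place "tool_from_camera" (4x4, takes a point from camera to tool coordinates, whose origin is the TCP and whose axes are the flange's). Camera axes: x right, y down, z forward; pixel columns grow to the right and rows downward; lengths in mm; the calibration is good to about 2 mm. The wrist camera is an equidistant fisheye: a pixel r from the principal point sees the ray r / f radians off the axis. A picture is of the moment at which its call begins: read the wrist's pose just before it. camera_info takes no time and is no camera call.
- workorder.job_done(): hands the job in; it is judged then, once.
The state is a dict: "time_s": time; "q": joint angles; "qvel": joint speeds; "joint_efforts": joint torques, N m; "ee_pos": TCP position; "tcp_rot": TCP orientation; "contact_force": force on the tool from outside, world axes, zero at the start; "wrist_torque": the same for the moment, N m; "opening": finger opening in mm; "grip_force": force on a finger pad.
Only numpy, scipy, OpenCV 4.12 (cv2) and the standard library are available. Lean on these libraries where they do the work, as an engineer would, in place of code of your own. Each camera call takes 0.05 s, during which the arm holds its last target. There are 200 camera calls.

TASK

Move the four coin tubes from the brown sorting rack into the black display rack in reverse order, so that a customer across the bench reads the row the way you see it now: the tube at the left end goes into the right-end pocket, its neighbour beside it, and so on until the right-end tube stands in the left-end pocket. The coloured tabs stay behind and show how the row stood; never let a tube fall over, and leave all four standing upright on the floors of their own pockets.

Things in the scene. Friction and masses are not known exactly. Their poses are not given: they have to be found in the camera images.
- tube_red: Loose upright coin tube: clear round body 32 mm in diameter and 63 mm high full of brass coins, with an opaque red cap 34 mm in diameter and 12 mm high on top; 75 mm high in all, 0.1 to 0.2 kg. Origin at the centre of its underside, z up along the tube. It starts in the middle of the sorting-rack pocket that the red tab marks.
- tube_blue: Loose upright coin tube: clear round body 32 mm in diameter and 63 mm high full of steel coins, with an opaque blue cap 34 mm in diameter and 12 mm high on top; 75 mm high in all, 0.1 to 0.2 kg. Origin at the centre of its underside, z up along the tube. It starts in the middle of the sorting-rack pocket that the blue tab marks.
- tube_yellow: Loose upright coin tube: clear round body 32 mm in diameter and 63 mm high full of copper coins, with an opaque yellow cap 34 mm in diameter and 12 mm high on top; 75 mm high in all, 0.1 to 0.2 kg. Origin at the centre of its underside, z up along the tube. It starts in the middle of the sorting-rack pocket that the yellow tab marks.
- tube_green: Loose upright coin tube: clear round body 32 mm in diameter and 63 mm high full of pale aluminium coins, with an opaque green cap 34 mm in diameter and 12 mm high on top; 75 mm high in all, 0.1 to 0.2 kg. Origin at the centre of its underside, z up along the tube. It starts in the middle of the sorting-rack pocket that the green tab marks.
- tab_red: Fixed red plastic lot tab, 20 x 34 mm, 20 mm high, on the far outer side (rack +x) of one sorting-rack pocket; it marks where the red tube started and stays there. Origin: the centre of that pocket, at the height of the bench top; the coloured block itself is centred 47 mm along +x from there. Axes as those of the sorting rack.
- tab_blue: Fixed blue plastic lot tab, 20 x 34 mm, 20 mm high, on the far outer side (rack +x) of one sorting-rack pocket; it marks where the blue tube started and stays there. Origin: the centre of that pocket, at the height of the bench top; the coloured block itself is centred 47 mm along +x from there. Axes as those of the sorting rack.
- tab_yellow: Fixed yellow plastic lot tab, 20 x 34 mm, 20 mm high, on the far outer side (rack +x) of one sorting-rack pocket; it marks where the yellow tube started and stays there. Origin: the centre of that pocket, at the height of the bench top; the coloured block itself is centred 47 mm along +x from there. Axes as those of the sorting rack.
- tab_green: Fixed green plastic lot tab, 20 x 34 mm, 20 mm high, on the far outer side (rack +x) of one sorting-rack pocket; it marks where the green tube started and stays there. Origin: the centre of that pocket, at the height of the bench top; the coloured block itself is centred 47 mm along +x from there. Axes as those of the sorting rack.
- sorting_rack: Mid-brown wooden sorting rack with coloured tabs, full at the start. Fixed, 72 x 258 mm. Origin: centre of underside; y along the row to the left as the robot sees it, x away from the robot (turned at most 12 deg). Four open pockets at y = +93, +31, -31, -93 mm (left to right), each 52 x 52 mm inside, floor 6 mm above the bench (z = 0), walls 10 mm thick, 16 mm high.
- display_rack: Black display rack with grey pocket floors, no tabs, empty at the start. Fixed, 72 x 258 mm. Origin: centre of underside; y along the row to the left as the robot sees it, x away from the robot (turned at most 12 deg). Four open pockets at y = +93, +31, -31, -93 mm (left to right), each 52 x 52 mm inside, floor 6 mm above the bench (z = 0), walls 10 mm thick, 16 mm high.

How it is judged (in metres and radians):
At the end, for the whole second after the job is handed in: Each tube stands at rest in the display-rack pocket mirroring its tab's pocket (1st from left to 4th, 2nd to 3rd, 3rd to 2nd, 4th to 1st): within 12 mm of the pocket centre along and across the rack, underside within 4 mm of the pocket floor, leaning under 0.1 rad (((y of tab_red in the frame of sorting_rack between 0.073 and 0.113 m and y of tube_red in the frame of display_rack between -0.105 and -0.081 m) or (y of tab_red in the frame of sorting_rack between 0.011 and 0.051 m and y of tube_red in the frame of display_rack between -0.043 and -0.019 m) or (y of tab_red in the frame of sorting_rack between -0.051 and -0.011 m and y of tube_red in the frame of display_rack between 0.019 and 0.043 m) or (y of tab_red in the frame of sorting_rack between -0.113 and -0.073 m and y of tube_red in the frame of display_rack between 0.081 and 0.105 m)) and x of tube_red in the frame of display_rack between -0.012 and 0.012 m and z of tube_red in the frame of display_rack between 0.002 and 0.01 m and angle between each of tube_red, tube_blue, tube_yellow, tube_green's own z axis and vertical below 0.1 rad and linear speed of each of tube_red, tube_blue, tube_yellow, tube_green below 0.02 m/s and angular speed of each of tube_red, tube_blue, tube_yellow, tube_green below 0.3 rad/s and ((y of tab_blue in the frame of sorting_rack between 0.073 and 0.113 m and y of tube_blue in the frame of display_rack between -0.105 and -0.081 m) or (y of tab_blue in the frame of sorting_rack between 0.011 and 0.051 m and y of tube_blue in the frame of display_rack between -0.043 and -0.019 m) or (y of tab_blue in the frame of sorting_rack between -0.051 and -0.011 m and y of tube_blue in the frame of display_rack between 0.019 and 0.043 m) or (y of tab_blue in the frame of sorting_rack between -0.113 and -0.073 m and y of tube_blue in the frame of display_rack between 0.081 and 0.105 m)) and x of tube_blue in the frame of display_rack between -0.012 and 0.012 m and z of tube_blue in the frame of display_rack between 0.002 and 0.01 m and ((y of tab_yellow in the frame of sorting_rack between 0.073 and 0.113 m and y of tube_yellow in the frame of display_rack between -0.105 and -0.081 m) or (y of tab_yellow in the frame of sorting_rack between 0.011 and 0.051 m and y of tube_yellow in the frame of display_rack between -0.043 and -0.019 m) or (y of tab_yellow in the frame of sorting_rack between -0.051 and -0.011 m and y of tube_yellow in the frame of display_rack between 0.019 and 0.043 m) or (y of tab_yellow in the frame of sorting_rack between -0.113 and -0.073 m and y of tube_yellow in the frame of display_rack between 0.081 and 0.105 m)) and x of tube_yellow in the frame of display_rack between -0.012 and 0.012 m and z of tube_yellow in the frame of display_rack between 0.002 and 0.01 m and ((y of tab_green in the frame of sorting_rack between 0.073 and 0.113 m and y of tube_green in the frame of display_rack between -0.105 and -0.081 m) or (y of tab_green in the frame of sorting_rack between 0.011 and 0.051 m and y of tube_green in the frame of display_rack between -0.043 and -0.019 m) or (y of tab_green in the frame of sorting_rack between -0.051 and -0.011 m and y of tube_green in the frame of display_rack between 0.019 and 0.043 m) or (y of tab_green in the frame of sorting_rack between -0.113 and -0.073 m and y of tube_green in the frame of display_rack between 0.081 and 0.105 m)) and x of tube_green in the frame of display_rack between -0.012 and 0.012 m and z of tube_green in the frame of display_rack between 0.002 and 0.01 m); the robot touches nothing.
It fails at once if a coin tube is knocked over (leans more than 0.7 rad) (angle between any of tube_red, tube_blue, tube_yellow, tube_green's own z axis and vertical above 0.7 rad).
It also fails if it takes over 106 s, if anything falls off the work surface, if the arm or the gripper's body presses on something with over 40 N, if the wrist force passes 120 N, or if a joint passes its speed limit or range.

## Working session

There is one attempt and no reset: what is moved stays moved. The work goes in short steps, Python scripts to look and compute and a tool call to move; the robot and the scene stay as the last step left them, time stands still between calls to the robot, and variables do not carry over. Pictures are saved under pics/ and viewed, at most 14 in all, crops included, and the job is handed in when it is done.

Besides the shell and the picture viewer there is one more tool, called after "Call:" as a command line: name --argument value ..., lists and objects as JSON in quotes. carry_out: Moves the arm, as the interface text tells. Its arguments: {"type":"object","properties":{"moves":{"type":"array"},"force":{"type":"number"}},"required":["moves"]}

```bash
mkdir -p pics
python3 - <<'E'
from cell import observe,cams,r
import cv2,numpy as np
for n in("top","side"):
    cv2.imwrite(f"pics/{n}0.png",cams.snapshot(n)[:,:,::-1])
    print(n,cams.camera_info(n))
s=observe();print(s);print(cams.camera_info("wrist"))
E
```

```text
top {'camera_matrix': array([[565.50311076,   0.        , 312.78468297],
       [  0.        , 565.50311076, 239.27294854],
       [  0.        ,   0.        ,   1.        ]]), 'rvec': array([ 2.15446702, -2.13350639,  0.15518957]), 'tvec': array([-28.06987375, 551.74088534, 651.26196155])}
side {'camera_matrix': array([[590.77967949,   0.        , 315.26707946],
       [  0.        , 590.77967949, 241.76145093],
       [  0.        ,   0.        ,   1.        ]]), 'rvec': array([ 2.15231426e+00, -6.27069725e-02,  7.38403697e-04]), 'tvec': array([-550.98432476,   50.51590606,  686.17300415])}
{'time_s': 0.1, 'q': array([9.15323265e-01, 1.04638054e-01, 9.65135610e-02, 1.56392423e+00,
       1.69613232e-05, 1.35307156e+00]), 'qvel': array([-9.99722943e-04, -2.62834822e-03,  7.11430054e-04,  3.92598504e-04,
        3.03444399e-05, -5.71051789e-04]), 'joint_efforts': array([ 6.54042044e-03, -5.58203745e+01,  5.04721177e+01,  1.27806509e-02,
       -2.49937793e-04,  5.02305977e-05]), 'ee_pos': array([254.14052391, 543.1646461 , 230.58257282]), 'tcp_rot': array([[-9.05708341e-01,  4.239006
[... 160 characters left out ...]
ce': array([-0.11658624, -0.2356918 ,  0.63723784]), 'wrist_torque': array([-0.01607818, -0.01016196, -0.00649201]), 'grip_force': 0.0, 'opening': 85.13346883090435}
{'camera_matrix': array([[371.64829954,   0.        , 323.29880962],
       [  0.        , 371.64829954, 241.47872722],
       [  0.        ,   0.        ,   1.        ]]), 'tool_from_camera': array([[ 1.76112136e-03, -9.56089609e-01, -2.93069204e-01,
         7.50522275e+01],
       [ 9.99998449e-01,  1.68503690e-03,  5.12071382e-04,
        -2.38327851e-01],
       [ 4.24629609e-06, -2.93069651e-01,  9.56091094e-01,
        -1.42706678e+02],
       [ 0.00000000e+00,  0.00000000e+00,  0.00000000e+00,
         1.00000000e+00]])}
```

View pics/top0.png

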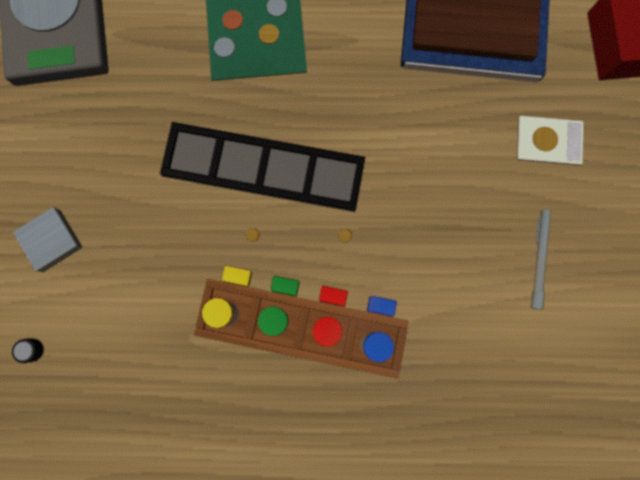

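View pics/side0.png

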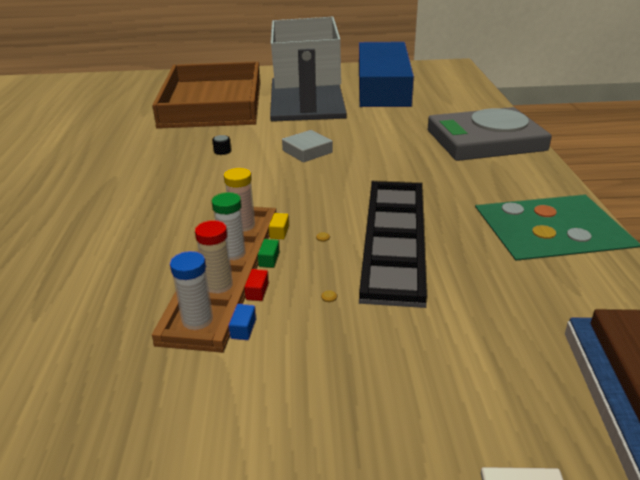

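The pictures show the row left to right: yellow (217,313), green (273,321), red (327,332), blue (379,347). The empty black rack runs from (162,174) to (365,157). I'll measure these next.

```bash
cat > h.py <<'E'
import cv2,numpy as np
from cell import cams,observe
HUE={'red':[(0,6),(174,180)],'green':[(50,75)],'yellow':[(25,33)],'blue':[(105,120)]}
def ray(n,p):
    c=cams.camera_info(n);R=cv2.Rodrigues(c["rvec"])[0];K=c["camera_matrix"]
    return -R.T@c["tvec"],R.T@np.linalg.inv(K)@[p[0],p[1],1]
def onz(n,p,z):
    o,d=ray(n,p);return (o+d*(z-o[2])/d[2])[:2]
def blobs(im,name,roi,amin=60):
    h=cv2.cvtColor(im,cv2.COLOR_RGB2HSV);m=np.zeros(im.shape[:2],np.uint8)
    for a,b in HUE[name]: m|=cv2.inRange(h,(a,150,60),(b,255,255))
    k=np.zeros_like(m);x0,y0,x1,y1=roi;k[y0:y1,x0:x1]=1;m*=k
    n,l,s,c=cv2.connectedComponentsWithStats(m)
    return [(c[i].round(1),int(s[i,4]),s[i,:4]) for i in range(1,n) if s[i,4]>amin]
E
python3 - <<'E'
from h import *
im=cams.snapshot("top")
print("cam",ray("top",(320,240)))
for c in HUE:
    for b in blobs(im,c,(150,220,450,400)):
        print(c,b[0],b[1],"z75",onz("top",b[0],75).round(1),"z20",onz("top",b[0],20).round(1))
# display: black + floors
g=cv2.cvtColor(im,cv2.COLOR_RGB2GRAY);sat=cv2.cvtColor(im,cv2.COLOR_RGB2HSV)[:,:,1]
k=np.zeros_like(g);k[105:225,145:385]=255
blk=((g<45)*k).astype(np.uint8)
c=max(cv2.findContours(blk,0,2)[0],key=cv2.contourArea)
w=np.array([onz("top",p[0],16) for p in c],np.float32)
print("black rect z16",cv2.minAreaRect(w),cv2.boxPoints(cv2.minAreaRect(w)))
fl=((g>60)&(sat<40)).astype(np.uint8)*k
n,l,s,cc=cv2.connectedComponentsWithStats(fl)
for i in range(1,n):
    if s[i,4]>300: print("floor",cc[i].round(1),s[i,4],onz("top",cc[i],6).round(1))
E
```

```text
cam (array([450.72663608, -24.82592074, 724.96706003]), array([ 0.14522086, -0.00966116, -0.9894352 ]))
red [332.8 295.6] 431 z75 [481.9 -46.3] z20 [484.6 -48.2]
red [326.8 331.4] 714 z75 [441.4 -39.7] z20 [440.6 -41. ]
green [284.5 285.5] 368 z75 [492.9   9.2] z20 [496.5  12. ]
green [272.3 320.7] 640 z75 [452.8  22.4] z20 [453.   26.3]
yellow [235.7 275.2] 373 z75 [504.2  65.5] z20 [508.8  73.2]
yellow [216.4 312.6] 656 z75 [461.3  86.3] z20 [462.2  95.7]
blue [382.1 305.8] 356 z75 [ 470.9 -102.7] z20 [ 472.6 -109.3]
blue [378.2 346.7] 660 z75 [424.9 -97.9] z20 [ 422.7 -104.1]
black rect z16 ((650.967041015625, 43.77623748779297), (255.72425842285156, 72.85602569580078), 79.89014434814453) [[592.6602  -75.70615]
 [664.3851  -88.49501]
 [709.27386 163.25862]
 [637.549   176.04749]]
floor [192.8 153.3] 1387 [669.9 136.3]
floor [239.3 161.7] 1412 [659.1  74.8]
floor [286.1 170.2] 1439 [648.1  13.3]
floor [332.9 178.7] 1463 [637.3 -48. ]
```

Call:
carry_out --moves '[{"hand": 1,"wz": 0.11},{"wz": 0.11},{"wz": 0.11},{"wz": 0.11},{"wz": 0.11},{"wz": 0.11},{"wz": 0.11},{"wz": 0.11},{"wz": 0.11},{"wz": 0.11},{"wz": 0.11},{"wz": 0.11},{"x": -0.0295,"y": 0.0205},{"x": -0.0295,"y": 0.0205},{"x": -0.0295,"y": 0.0205},{"x": -0.0295,"y": 0.0205},{"x": -0.0295,"y": 0.0205},{"x": -0.0295,"y": 0.0205},{"x": -0.0295,"y": 0.0205},{"x": -0.0295,"y": 0.0205}]'

```text
validation failed for argument at $.mo...
```

Call:
carry_out --moves '[{"hand": 1,"x": 0,"y": 0,"z": 0,"wx": 0,"wy": 0,"wz": 0.11},{"hand": 1,"x": 0,"y": 0,"z": 0,"wx": 0,"wy": 0,"wz": 0.11}]'

```text
time_s: 0.32
ee_pos: [254.2, 543.3, 230.9]
tcp_rot: [[-0.788, 0.615, -0.0], [0.615, 0.788, -0.0], [0.0, -0.001, -1.0]]
contact_force: [-0.1, -0.8, -0.4]
opening: 85.7
grip_force: 0.0
```

Call:
carry_out --moves '[{"hand": 1,"x": 0,"y": 0,"z": 0,"wx": 0,"wy": 0,"wz": 0.11},{"hand": 1,"x": 0,"y": 0,"z": 0,"wx": 0,"wy": 0,"wz": 0.11},{"hand": 1,"x": 0,"y": 0,"z": 0,"wx": 0,"wy": 0,"wz": 0.11},{"hand": 1,"x": 0,"y": 0,"z": 0,"wx": 0,"wy": 0,"wz": 0.11},{"hand": 1,"x": 0,"y": 0,"z": 0,"wx": 0,"wy": 0,"wz": 0.11},{"hand": 1,"x": 0,"y": 0,"z": 0,"wx": 0,"wy": 0,"wz": 0.11},{"hand": 1,"x": 0,"y": 0,"z": 0,"wx": 0,"wy": 0,"wz": 0.11},{"hand": 1,"x": 0,"y": 0,"z": 0,"wx": 0,"wy": 0,"wz": 0.11},{"hand": 1,"x": 0,"y": 0,"z": 0,"wx": 0,"wy": 0,"wz": 0.11},{"hand": 1,"x": 0,"y": 0,"z": 0,"wx": 0,"wy": 0,"wz": 0.11},{"hand": 1,"x": -0.0295,"y": 0.0205,"z": 0,"wx": 0,"wy": 0,"wz": 0},{"hand": 1,"x": -0.0295,"y": 0.0205,"z": 0,"wx": 0,"wy": 0,"wz": 0},{"hand": 1,"x": -0.0295,"y": 0.0205,"z": 0,"wx": 0,"wy": 0,"wz": 0},{"hand": 1,"x": -0.0295,"y": 0.0205,"z": 0,"wx": 0,"wy": 0,"wz": 0},{"hand": 1,"x": -0.0295,"y": 0.0205,"z": 0,"wx": 0,"wy": 0,"wz": 0},{"hand": 1,"x": -0.0295,"y": 0.0205,"z": 0,"wx": 0,"wy": 0,"wz": 0},{"hand": 1,"x": -0.0295,"y": 0.0205,"z": 0,"wx": 0,"wy": 0,"wz": 0},{"hand": 1,"x": -0.0295,"y": 0.0205,"z": 0,"wx": 0,"wy": 0,"wz": 0}]'

```text
time_s: 1.82
ee_pos: [371.8, 279.5, 231.2]
tcp_rot: [[0.186, 0.983, 0.0], [0.983, -0.186, 0.0], [0.0, 0.0, -1.0]]
contact_force: [1.3, -0.2, 0.2]
opening: 85.6
grip_force: 0.0
```

Call:
carry_out --moves '[{"hand": 1,"x": -0.0292,"y": 0.0208,"z": 0,"wx": 0,"wy": 0,"wz": 0},{"hand": 1,"x": -0.0292,"y": 0.0208,"z": 0,"wx": 0,"wy": 0,"wz": 0},{"hand": 1,"x": -0.0292,"y": 0.0208,"z": 0,"wx": 0,"wy": 0,"wz": 0},{"hand": 1,"x": -0.0292,"y": 0.0208,"z": 0,"wx": 0,"wy": 0,"wz": 0},{"hand": 1,"x": -0.0292,"y": 0.0208,"z": 0,"wx": 0,"wy": 0,"wz": 0},{"hand": 1,"x": -0.0292,"y": 0.0208,"z": 0,"wx": 0,"wy": 0,"wz": 0},{"hand": 1,"x": 0,"y": 0,"z": 0.03,"wx": 0,"wy": 0,"wz": 0},{"hand": 1,"x": 0,"y": 0,"z": 0.03,"wx": 0,"wy": 0,"wz": 0},{"hand": 1,"x": 0,"y": 0,"z": 0.03,"wx": 0,"wy": 0,"wz": 0},{"hand": 1,"x": 0,"y": 0,"z": 0.01,"wx": 0,"wy": 0,"wz": 0}]'

```text
time_s: 2.65
ee_pos: [459.5, 85.6, 126.9]
tcp_rot: [[0.187, 0.982, -0.005], [0.982, -0.187, 0.001], [-0.0, -0.005, -1.0]]
contact_force: [-1.5, 0.1, -0.3]
opening: 85.5
grip_force: 0.0
```

```bash
cat >> h.py <<'E'
def wpix(p,s,z):
    c=cams.camera_info("wrist");K=c["camera_matrix"];T=c["tool_from_camera"]
    v=np.array([p[0]-K[0,2],p[1]-K[1,2]]);rr=np.hypot(*v);a=rr/K[0,0]
    d=s["tcp_rot"]@T[:3,:3]@np.r_[v/rr*np.sin(a),np.cos(a)]
    o=s["ee_pos"]+s["tcp_rot"]@T[:3,3]
    return (o+d*(z-o[2])/d[2])[:2]
E
python3 - <<'E'
from h import *
s=observe();im=cams.snapshot("wrist");cv2.imwrite("pics/w1.png",im[:,:,::-1])
print(s["ee_pos"],s["time_s"])
for c in HUE:
    for b in blobs(im,c,(0,0,640,480),150): print(c,b, "z75+6:",wpix(b[0],s,81).round(1),"z20",wpix(b[0],s,20).round(1))
E
```

```text
[459.48955913  85.63424693 126.90343759] 2.65
red (array([ 24.3, 370.9]), 2246, array([  0, 297,  56, 140], dtype=int32)) z75+6: [188.3  35. ] z20 [95.9 -5.1]
red (array([382.5, 375.4]), 923, array([370, 355,  26,  41], dtype=int32)) z75+6: [482.6   8.1] z20 [485.4 -40.6]
red (array([ 32.7, 424.4]), 166, array([ 24, 414,  19,  21], dtype=int32)) z75+6: [147.9 -29.7] z20 [ 42.4 -90.8]
green (array([388.7, 314.1]), 1076, array([376, 292,  27,  45], dtype=int32)) z75+6: [491.2  52.1] z20 [496.8  17.6]
green (array([332.8, 360.2]), 2021, array([307, 336,  52,  49], dtype=int32)) z75+6: [453.8  26.5] z20 [447.3 -16.4]
yellow (array([395. , 240.8]), 1248, array([381, 216,  29,  49], dtype=int32)) z75+6: [500.   95.5] z20 [508.5  75. ]
yellow (array([327.8, 268.7]), 2732, array([298, 239,  60,  59], dtype=int32)) z75+6: [461.7  86.5] z20 [457.7  63.1]
```

View pics/w1.png

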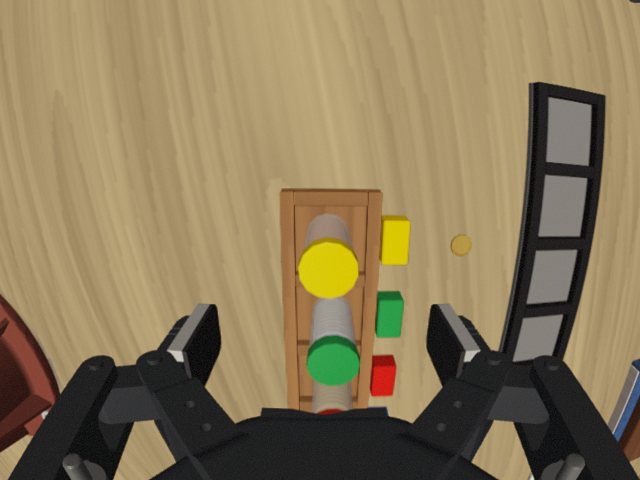

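Wrist view: yellow cap (328,269), 2 mm ahead of the TCP. It is centred between the open fingers, with the green cap at (333,360). Going down to grasp.

Call:
carry_out --moves '[{"hand": 1,"x": 0,"y": 0.002,"z": 0.025,"wx": 0,"wy": 0,"wz": 0},{"hand": 1,"x": 0,"y": 0,"z": 0.025,"wx": 0,"wy": 0,"wz": 0},{"hand": 1,"x": 0,"y": 0,"z": 0.025,"wx": 0,"wy": 0,"wz": 0},{"hand": 1,"x": 0,"y": 0,"z": 0.015,"wx": 0,"wy": 0,"wz": 0},{"hand": 1,"x": 0,"y": 0,"z": 0.01,"wx": 0,"wy": 0,"wz": 0},{"hand": 0.2,"x": 0,"y": 0,"z": 0,"wx": 0,"wy": 0,"wz": 0},{"hand": 0.2,"x": 0,"y": 0,"z": 0,"wx": 0,"wy": 0,"wz": 0},{"hand": 0.2,"x": 0,"y": 0,"z": 0,"wx": 0,"wy": 0,"wz": 0},{"hand": 0.2,"x": 0,"y": 0,"z": 0,"wx": 0,"wy": 0,"wz": 0},{"hand": 0.2,"x": 0,"y": 0,"z": 0,"wx": 0,"wy": 0,"wz": 0},{"hand": 0.2,"x": 0,"y": 0,"z": 0,"wx": 0,"wy": 0,"wz": 0},{"hand": 0.2,"x": 0,"y": 0,"z": 0,"wx": 0,"wy": 0,"wz": 0}]' --force 30

```text
time_s: 3.7
ee_pos: [464.4, 85.4, 32.6]
tcp_rot: [[0.186, 0.983, 0.002], [0.983, -0.186, -0.0], [0.0, 0.002, -1.0]]
contact_force: [-2.0, 0.9, 6.4]
opening: 32.1
grip_force: 29.0
```

Call:
carry_out --moves '[{"hand": 0.2,"x": 0,"y": 0,"z": -0.01,"wx": 0,"wy": 0,"wz": 0},{"hand": 0.2,"x": 0,"y": 0,"z": -0.02,"wx": 0,"wy": 0,"wz": 0},{"hand": 0.2,"x": 0,"y": 0,"z": -0.025,"wx": 0,"wy": 0,"wz": 0},{"hand": 0.2,"x": 0,"y": 0,"z": -0.025,"wx": 0,"wy": 0,"wz": 0},{"hand": 0.2,"x": 0,"y": 0,"z": -0.02,"wx": 0,"wy": 0,"wz": 0},{"hand": 0.2,"x": -0.007,"y": 0.0133,"z": 0,"wx": 0,"wy": 0,"wz": 0},{"hand": 0.2,"x": -0.012,"y": 0.024,"z": 0,"wx": 0,"wy": 0,"wz": 0},{"hand": 0.2,"x": -0.012,"y": 0.024,"z": 0,"wx": 0,"wy": 0,"wz": 0},{"hand": 0.2,"x": -0.012,"y": 0.024,"z": 0,"wx": 0,"wy": 0,"wz": 0},{"hand": 0.2,"x": -0.012,"y": 0.024,"z": 0,"wx": 0,"wy": 0,"wz": 0},{"hand": 0.2,"x": -0.012,"y": 0.024,"z": 0,"wx": 0,"wy": 0,"wz": 0},{"hand": 0.2,"x": -0.012,"y": 0.024,"z": 0,"wx": 0,"wy": 0,"wz": 0},{"hand": 0.2,"x": -0.012,"y": 0.024,"z": 0,"wx": 0,"wy": 0,"wz": 0},{"hand": 0.2,"x": -0.008,"y": 0.012,"z": 0,"wx": 0,"wy": 0,"wz": 0},{"hand": 0.2,"x": 0,"y": 0,"z": 0,"wx": 0,"wy": 0,"wz": 0},{"hand": 0.2,"x": 0,"y": 0,"z": 0,"wx": 0,"wy": 0,"wz": 0}]'

```text
time_s: 5.03
ee_pos: [635.2, -48.2, 131.5]
tcp_rot: [[0.187, 0.982, -0.0], [0.982, -0.187, 0.0], [0.0, -0.001, -1.0]]
contact_force: [-0.5, 0.1, -1.3]
opening: 31.7
grip_force: 30.2
```

Run:
```python
from h import *
s=observe();print(s["ee_pos"],s["opening"],s["grip_force"])
im=cams.snapshot("side");cv2.imwrite("pics/s1.png",im[:,:,::-1])
```

```text
[635.18062149 -48.21141548 131.50566595] 31.6748973168252 30.192521810531616
```

View pics/s1.png

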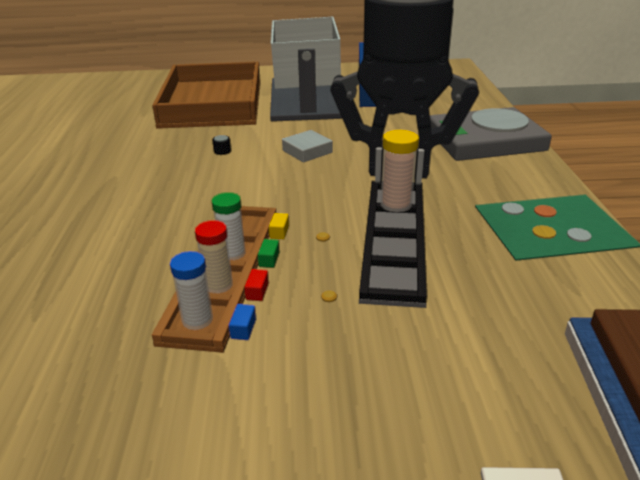

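Side view: the yellow tube hangs upright at (400,172) above the black rack. Lowering and releasing.

Call:
carry_out --moves '[{"hand": 0.2,"x": 0,"y": 0,"z": 0.02,"wx": 0,"wy": 0,"wz": 0},{"hand": 0.2,"x": 0,"y": 0,"z": 0.025,"wx": 0,"wy": 0,"wz": 0},{"hand": 0.2,"x": 0,"y": 0,"z": 0.025,"wx": 0,"wy": 0,"wz": 0},{"hand": 0.2,"x": 0,"y": 0,"z": 0.015,"wx": 0,"wy": 0,"wz": 0},{"hand": 0.2,"x": 0,"y": 0,"z": 0.008,"wx": 0,"wy": 0,"wz": 0},{"hand": 0.2,"x": 0,"y": 0,"z": 0.004,"wx": 0,"wy": 0,"wz": 0},{"hand": 0.2,"x": 0,"y": 0,"z": 0,"wx": 0,"wy": 0,"wz": 0},{"hand": 0.2,"x": 0,"y": 0,"z": 0,"wx": 0,"wy": 0,"wz": 0}]'

```text
time_s: 5.75
ee_pos: [635.8, -47.7, 35.7]
tcp_rot: [[0.186, 0.983, 0.002], [0.983, -0.186, -0.0], [-0.0, 0.002, -1.0]]
contact_force: [-0.4, 0.3, -0.4]
opening: 31.7
grip_force: 30.2
```

Call:
carry_out --moves '[{"hand": 0.2,"x": 0,"y": 0,"z": 0.0025,"wx": 0,"wy": 0,"wz": 0},{"hand": 0.2,"x": 0,"y": 0,"z": 0,"wx": 0,"wy": 0,"wz": 0},{"hand": 0.5,"x": 0,"y": 0,"z": 0,"wx": 0,"wy": 0,"wz": 0},{"hand": 1,"x": 0,"y": 0,"z": 0,"wx": 0,"wy": 0,"wz": 0},{"hand": 1,"x": 0,"y": 0,"z": 0,"wx": 0,"wy": 0,"wz": 0},{"hand": 1,"x": 0,"y": 0,"z": 0,"wx": 0,"wy": 0,"wz": 0},{"hand": 1,"x": 0,"y": 0,"z": -0.01,"wx": 0,"wy": 0,"wz": 0},{"hand": 1,"x": 0,"y": 0,"z": -0.025,"wx": 0,"wy": 0,"wz": 0},{"hand": 1,"x": 0,"y": 0,"z": -0.035,"wx": 0,"wy": 0,"wz": 0},{"hand": 1,"x": 0,"y": 0,"z": -0.025,"wx": 0,"wy": 0,"wz": 0}]'

```text
time_s: 6.58
ee_pos: [635.4, -47.9, 129.9]
tcp_rot: [[0.186, 0.983, 0.001], [0.983, -0.186, -0.0], [-0.0, 0.001, -1.0]]
contact_force: [1.7, 0.1, 0.1]
opening: 85.3
grip_force: 0.0
```

Run:
```python
from h import *
s=observe();print(s["ee_pos"],s["opening"])
im=cams.snapshot("wrist");cv2.imwrite("pics/w2.png",im[:,:,::-1])
for b in blobs(im,"yellow",(0,0,640,480),150): print(b,wpix(b[0],s,81).round(1))
im=cams.snapshot("side")
for c in HUE: print(c,[(b[0],b[2]) for b in blobs(im,c,(150,130,440,340),60)])
```

```text
[635.43186044 -47.90465716 129.91812232] 85.34272817145596
(array([123.3, 114.4]), 1028, array([111,  92,  25,  46], dtype=int32)) [542.2  61.2]
(array([323.1, 271. ]), 2792, array([293, 241,  61,  60], dtype=int32)) [635.  -49.1]
red [(array([210.7, 232.3]), array([195, 220,  32,  25], dtype=int32)), (array([255.7, 284.4]), array([244, 268,  24,  32], dtype=int32))]
green [(array([224.9, 202.3]), array([212, 193,  28,  21], dtype=int32)), (array([267.2, 252.6]), array([258, 239,  20,  28], dtype=int32))]
yellow []
blue [(array([187.6, 265. ]), array([171, 252,  34,  27], dtype=int32)), (array([241.1, 321.4]), array([229, 304,  25,  35], dtype=int32))]
```

View pics/w2.png

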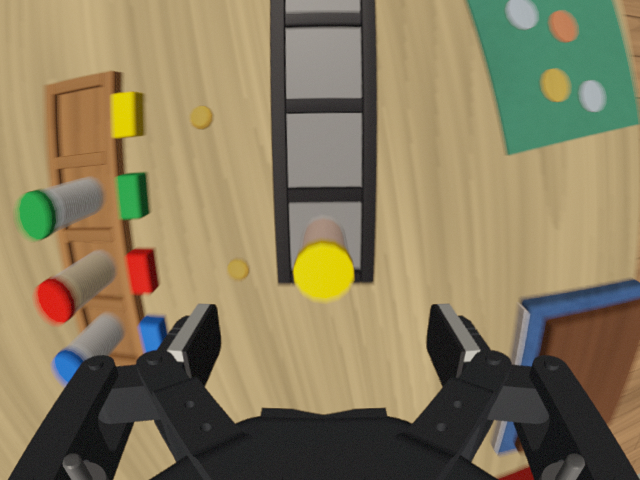

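Wrist view: yellow stands upright in the right-end pocket, cap at (323,271), measured (635,-49) against a target of (636,-48). Going for green.

Call:
carry_out --moves '[{"hand": 1,"x": 0.0025,"y": -0.0133,"z": 0,"wx": 0,"wy": 0,"wz": 0},{"hand": 1,"x": 0.005,"y": -0.028,"z": 0,"wx": 0,"wy": 0,"wz": 0},{"hand": 1,"x": 0.005,"y": -0.028,"z": 0,"wx": 0,"wy": 0,"wz": 0},{"hand": 1,"x": 0.005,"y": -0.028,"z": 0,"wx": 0,"wy": 0,"wz": 0},{"hand": 1,"x": 0.005,"y": -0.028,"z": 0,"wx": 0,"wy": 0,"wz": 0},{"hand": 1,"x": 0.005,"y": -0.028,"z": 0,"wx": 0,"wy": 0,"wz": 0},{"hand": 1,"x": 0.005,"y": -0.028,"z": 0,"wx": 0,"wy": 0,"wz": 0},{"hand": 1,"x": 0.002,"y": -0.012,"z": 0,"wx": 0,"wy": 0,"wz": 0},{"hand": 1,"x": 0,"y": 0,"z": 0,"wx": 0,"wy": 0,"wz": 0},{"hand": 1,"x": 0,"y": 0,"z": 0,"wx": 0,"wy": 0,"wz": 0}]'

```text
time_s: 7.52
ee_pos: [451.9, 22.0, 127.1]
tcp_rot: [[0.186, 0.983, 0.001], [0.983, -0.186, -0.0], [-0.0, 0.001, -1.0]]
contact_force: [-0.0, -0.2, 0.5]
opening: 85.7
grip_force: 0.0
```

```bash
cat > g.py <<'E'
import sys
from h import *
s=observe();print(s["ee_pos"].round(1))
im=cams.snapshot("wrist")
for b in blobs(im,sys.argv[1],(200,180,450,420),150):
    p=wpix(b[0],s,81);e=np.r_[p-s["ee_pos"][:2],0];print(b[0],b[1],p.round(1),"tool d",(s["tcp_rot"].T@e).round(1)[:2])
E
python3 g.py green
```

```text
[451.9  22.  127.1]
[387.3 237.5] 1269 [488.9  34.3] tool d [19.  34.1]
[325.6 267.8] 2759 [453.3  23.5] tool d [1.7 1.1]
```

Call:
carry_out --moves '[{"hand": 1,"x": 0.001,"y": 0.001,"z": 0.025,"wx": 0,"wy": 0,"wz": 0},{"hand": 1,"x": 0,"y": 0,"z": 0.025,"wx": 0,"wy": 0,"wz": 0},{"hand": 1,"x": 0,"y": 0,"z": 0.025,"wx": 0,"wy": 0,"wz": 0},{"hand": 1,"x": 0,"y": 0,"z": 0.013,"wx": 0,"wy": 0,"wz": 0},{"hand": 1,"x": 0,"y": 0,"z": 0.007,"wx": 0,"wy": 0,"wz": 0},{"hand": 0.2,"x": 0,"y": 0,"z": 0,"wx": 0,"wy": 0,"wz": 0},{"hand": 0.2,"x": 0,"y": 0,"z": 0,"wx": 0,"wy": 0,"wz": 0},{"hand": 0.2,"x": 0,"y": 0,"z": 0,"wx": 0,"wy": 0,"wz": 0},{"hand": 0.2,"x": 0,"y": 0,"z": 0,"wx": 0,"wy": 0,"wz": 0},{"hand": 0.2,"x": 0,"y": 0,"z": 0,"wx": 0,"wy": 0,"wz": 0},{"hand": 0.2,"x": 0,"y": 0,"z": 0,"wx": 0,"wy": 0,"wz": 0},{"hand": 0.2,"x": 0,"y": 0,"z": 0,"wx": 0,"wy": 0,"wz": 0}]' --force 30

```text
time_s: 8.57
ee_pos: [453.6, 22.6, 33.0]
tcp_rot: [[0.186, 0.983, 0.002], [0.983, -0.186, -0.0], [-0.0, 0.002, -1.0]]
contact_force: [-1.8, -0.1, 5.9]
opening: 31.9
grip_force: 29.2
```

Call:
carry_out --moves '[{"hand": 0.2,"x": 0,"y": 0,"z": -0.01,"wx": 0,"wy": 0,"wz": 0},{"hand": 0.2,"x": 0,"y": 0,"z": -0.02,"wx": 0,"wy": 0,"wz": 0},{"hand": 0.2,"x": 0,"y": 0,"z": -0.025,"wx": 0,"wy": 0,"wz": 0},{"hand": 0.2,"x": 0,"y": 0,"z": -0.025,"wx": 0,"wy": 0,"wz": 0},{"hand": 0.2,"x": 0,"y": 0,"z": -0.02,"wx": 0,"wy": 0,"wz": 0},{"hand": 0.2,"x": 0.002,"y": 0.013,"z": 0,"wx": 0,"wy": 0,"wz": 0},{"hand": 0.2,"x": 0.0034,"y": 0.024,"z": 0,"wx": 0,"wy": 0,"wz": 0},{"hand": 0.2,"x": 0.0034,"y": 0.024,"z": 0,"wx": 0,"wy": 0,"wz": 0},{"hand": 0.2,"x": 0.0034,"y": 0.024,"z": 0,"wx": 0,"wy": 0,"wz": 0},{"hand": 0.2,"x": 0.0034,"y": 0.024,"z": 0,"wx": 0,"wy": 0,"wz": 0},{"hand": 0.2,"x": 0.0034,"y": 0.024,"z": 0,"wx": 0,"wy": 0,"wz": 0},{"hand": 0.2,"x": 0.0034,"y": 0.024,"z": 0,"wx": 0,"wy": 0,"wz": 0},{"hand": 0.2,"x": 0.0034,"y": 0.024,"z": 0,"wx": 0,"wy": 0,"wz": 0},{"hand": 0.2,"x": 0.001,"y": 0.0105,"z": 0,"wx": 0,"wy": 0,"wz": 0},{"hand": 0.2,"x": 0,"y": 0,"z": 0,"wx": 0,"wy": 0,"wz": 0},{"hand": 0.2,"x": 0,"y": 0,"z": 0,"wx": 0,"wy": 0,"wz": 0}]'

```text
time_s: 9.9
ee_pos: [645.9, 13.5, 131.9]
tcp_rot: [[0.186, 0.983, -0.001], [0.983, -0.186, 0.0], [0.0, -0.001, -1.0]]
contact_force: [-0.9, 0.9, -1.1]
opening: 31.7
grip_force: 30.3
```

Same descent (99 mm down to 1 mm above, then release).

Call:
carry_out --moves '[{"hand": 0.2,"x": 0,"y": 0,"z": 0.02,"wx": 0,"wy": 0,"wz": 0},{"hand": 0.2,"x": 0,"y": 0,"z": 0.025,"wx": 0,"wy": 0,"wz": 0},{"hand": 0.2,"x": 0,"y": 0,"z": 0.025,"wx": 0,"wy": 0,"wz": 0},{"hand": 0.2,"x": 0,"y": 0,"z": 0.015,"wx": 0,"wy": 0,"wz": 0},{"hand": 0.2,"x": 0,"y": 0,"z": 0.008,"wx": 0,"wy": 0,"wz": 0},{"hand": 0.2,"x": 0,"y": 0,"z": 0.004,"wx": 0,"wy": 0,"wz": 0},{"hand": 0.2,"x": 0,"y": 0,"z": 0.002,"wx": 0,"wy": 0,"wz": 0},{"hand": 0.2,"x": 0,"y": 0,"z": 0,"wx": 0,"wy": 0,"wz": 0},{"hand": 0.2,"x": 0,"y": 0,"z": 0,"wx": 0,"wy": 0,"wz": 0}]'

```text
time_s: 10.65
ee_pos: [646.7, 13.4, 34.3]
tcp_rot: [[0.186, 0.983, 0.002], [0.983, -0.186, -0.0], [0.0, 0.002, -1.0]]
contact_force: [0.2, -0.8, -1.2]
opening: 31.8
grip_force: 30.3
```

Call:
carry_out --moves '[{"hand": 0.2,"x": 0,"y": 0,"z": 0.001,"wx": 0,"wy": 0,"wz": 0},{"hand": 0.5,"x": 0,"y": 0,"z": 0,"wx": 0,"wy": 0,"wz": 0},{"hand": 1,"x": 0,"y": 0,"z": 0,"wx": 0,"wy": 0,"wz": 0},{"hand": 1,"x": 0,"y": 0,"z": 0,"wx": 0,"wy": 0,"wz": 0},{"hand": 1,"x": 0,"y": 0,"z": 0,"wx": 0,"wy": 0,"wz": 0},{"hand": 1,"x": 0,"y": 0,"z": -0.01,"wx": 0,"wy": 0,"wz": 0},{"hand": 1,"x": 0,"y": 0,"z": -0.025,"wx": 0,"wy": 0,"wz": 0},{"hand": 1,"x": 0,"y": 0,"z": -0.035,"wx": 0,"wy": 0,"wz": 0},{"hand": 1,"x": 0,"y": 0,"z": -0.025,"wx": 0,"wy": 0,"wz": 0},{"hand": 1,"x": 0,"y": 0,"z": 0,"wx": 0,"wy": 0,"wz": 0},{"hand": 1,"x": -0.006,"y": -0.013,"z": 0,"wx": 0,"wy": 0,"wz": 0},{"hand": 1,"x": -0.013,"y": -0.028,"z": 0,"wx": 0,"wy": 0,"wz": 0},{"hand": 1,"x": -0.013,"y": -0.028,"z": 0,"wx": 0,"wy": 0,"wz": 0},{"hand": 1,"x": -0.013,"y": -0.028,"z": 0,"wx": 0,"wy": 0,"wz": 0},{"hand": 1,"x": -0.013,"y": -0.028,"z": 0,"wx": 0,"wy": 0,"wz": 0},{"hand": 1,"x": -0.013,"y": -0.028,"z": 0,"wx": 0,"wy": 0,"wz": 0},{"hand": 1,"x": -0.013,"y": -0.028,"z": 0,"wx": 0,"wy": 0,"wz": 0},{"hand": 1,"x": -0.0065,"y": -0.012,"z": 0,"wx": 0,"wy": 0,"wz": 0},{"hand": 1,"x": 0,"y": 0,"z": 0,"wx": 0,"wy": 0,"wz": 0},{"hand": 1,"x": 0,"y": 0,"z": 0,"wx": 0,"wy": 0,"wz": 0}]'

```text
time_s: 12.32
ee_pos: [439.9, -39.9, 127.7]
tcp_rot: [[0.187, 0.982, 0.002], [0.982, -0.187, -0.001], [-0.0, 0.002, -1.0]]
contact_force: [0.3, 0.1, -1.5]
opening: 85.5
grip_force: 0.0
```

```bash
python3 g.py red
```

```text
[439.9 -39.9 127.7]
[386.9 235.9] 1353 [476.9 -26.9] tool d [19.7 33.9]
[327.2 267. ] 2887 [442.2 -38.3] tool d [2. 2.]
```

Call:
carry_out --moves '[{"hand": 1,"x": 0.001,"y": 0.001,"z": 0.025,"wx": 0,"wy": 0,"wz": 0},{"hand": 1,"x": 0,"y": 0,"z": 0.025,"wx": 0,"wy": 0,"wz": 0},{"hand": 1,"x": 0,"y": 0,"z": 0.025,"wx": 0,"wy": 0,"wz": 0},{"hand": 1,"x": 0,"y": 0,"z": 0.013,"wx": 0,"wy": 0,"wz": 0},{"hand": 1,"x": 0,"y": 0,"z": 0.007,"wx": 0,"wy": 0,"wz": 0},{"hand": 0.2,"x": 0,"y": 0,"z": 0,"wx": 0,"wy": 0,"wz": 0},{"hand": 0.2,"x": 0,"y": 0,"z": 0,"wx": 0,"wy": 0,"wz": 0},{"hand": 0.2,"x": 0,"y": 0,"z": 0,"wx": 0,"wy": 0,"wz": 0},{"hand": 0.2,"x": 0,"y": 0,"z": 0,"wx": 0,"wy": 0,"wz": 0},{"hand": 0.2,"x": 0,"y": 0,"z": 0,"wx": 0,"wy": 0,"wz": 0},{"hand": 0.2,"x": 0,"y": 0,"z": 0,"wx": 0,"wy": 0,"wz": 0},{"hand": 0.2,"x": 0,"y": 0,"z": 0,"wx": 0,"wy": 0,"wz": 0}]' --force 30

```text
time_s: 13.37
ee_pos: [441.8, -39.1, 33.0]
tcp_rot: [[0.186, 0.983, 0.002], [0.983, -0.186, -0.001], [-0.0, 0.003, -1.0]]
contact_force: [1.9, 0.3, 6.7]
opening: 31.8
grip_force: 29.4
```

Call:
carry_out --moves '[{"hand": 0.2,"x": 0,"y": 0,"z": -0.01,"wx": 0,"wy": 0,"wz": 0},{"hand": 0.2,"x": 0,"y": 0,"z": -0.02,"wx": 0,"wy": 0,"wz": 0},{"hand": 0.2,"x": 0,"y": 0,"z": -0.025,"wx": 0,"wy": 0,"wz": 0},{"hand": 0.2,"x": 0,"y": 0,"z": -0.025,"wx": 0,"wy": 0,"wz": 0},{"hand": 0.2,"x": 0,"y": 0,"z": -0.02,"wx": 0,"wy": 0,"wz": 0},{"hand": 0.2,"x": 0.01,"y": 0.013,"z": 0,"wx": 0,"wy": 0,"wz": 0},{"hand": 0.2,"x": 0.0187,"y": 0.024,"z": 0,"wx": 0,"wy": 0,"wz": 0},{"hand": 0.2,"x": 0.0187,"y": 0.024,"z": 0,"wx": 0,"wy": 0,"wz": 0},{"hand": 0.2,"x": 0.0187,"y": 0.024,"z": 0,"wx": 0,"wy": 0,"wz": 0},{"hand": 0.2,"x": 0.0187,"y": 0.024,"z": 0,"wx": 0,"wy": 0,"wz": 0},{"hand": 0.2,"x": 0.0187,"y": 0.024,"z": 0,"wx": 0,"wy": 0,"wz": 0},{"hand": 0.2,"x": 0.0187,"y": 0.024,"z": 0,"wx": 0,"wy": 0,"wz": 0},{"hand": 0.2,"x": 0.0187,"y": 0.024,"z": 0,"wx": 0,"wy": 0,"wz": 0},{"hand": 0.2,"x": 0.0105,"y": 0.01,"z": 0,"wx": 0,"wy": 0,"wz": 0},{"hand": 0.2,"x": 0,"y": 0,"z": 0,"wx": 0,"wy": 0,"wz": 0},{"hand": 0.2,"x": 0,"y": 0,"z": 0,"wx": 0,"wy": 0,"wz": 0}]'

```text
time_s: 14.7
ee_pos: [656.2, 74.9, 131.4]
tcp_rot: [[0.185, 0.983, -0.002], [0.983, -0.185, 0.0], [-0.0, -0.002, -1.0]]
contact_force: [0.2, -0.7, -2.8]
opening: 31.4
grip_force: 30.5
```

Call:
carry_out --moves '[{"hand": 0.2,"x": 0,"y": 0,"z": 0.02,"wx": 0,"wy": 0,"wz": 0},{"hand": 0.2,"x": 0,"y": 0,"z": 0.025,"wx": 0,"wy": 0,"wz": 0},{"hand": 0.2,"x": 0,"y": 0,"z": 0.02,"wx": 0,"wy": 0,"wz": 0},{"hand": 0.2,"x": 0,"y": 0,"z": 0,"wx": 0,"wy": 0,"wz": 0},{"hand": 0.2,"x": 0,"y": 0,"z": 0,"wx": 0,"wy": 0,"wz": 0}]'

```text
time_s: 15.12
ee_pos: [654.8, 74.1, 66.3]
tcp_rot: [[0.186, 0.982, -0.003], [0.982, -0.186, 0.0], [-0.0, -0.003, -1.0]]
contact_force: [0.4, -0.5, -1.1]
opening: 31.6
grip_force: 30.5
```

Call:
carry_out --moves '[{"hand": 0.2,"x": 0,"y": 0.001,"z": 0.015,"wx": 0,"wy": 0,"wz": 0},{"hand": 0.2,"x": 0,"y": 0,"z": 0.01,"wx": 0,"wy": 0,"wz": 0},{"hand": 0.2,"x": 0,"y": 0,"z": 0.006,"wx": 0,"wy": 0,"wz": 0},{"hand": 0.2,"x": 0,"y": 0,"z": 0,"wx": 0,"wy": 0,"wz": 0},{"hand": 0.2,"x": 0,"y": 0,"z": 0,"wx": 0,"wy": 0,"wz": 0}]'

```text
time_s: 15.53
ee_pos: [657.4, 74.3, 36.2]
tcp_rot: [[0.186, 0.983, -0.0], [0.983, -0.186, 0.0], [0.0, -0.0, -1.0]]
contact_force: [0.3, 0.3, -1.6]
opening: 31.3
grip_force: 30.6
```

Call:
carry_out --moves '[{"hand": 0.2,"x": 0,"y": 0,"z": 0.0025,"wx": 0,"wy": 0,"wz": 0},{"hand": 0.2,"x": 0,"y": 0,"z": 0,"wx": 0,"wy": 0,"wz": 0},{"hand": 0.5,"x": 0,"y": 0,"z": 0,"wx": 0,"wy": 0,"wz": 0},{"hand": 1,"x": 0,"y": 0,"z": 0,"wx": 0,"wy": 0,"wz": 0},{"hand": 1,"x": 0,"y": 0,"z": 0,"wx": 0,"wy": 0,"wz": 0},{"hand": 1,"x": 0,"y": 0,"z": 0,"wx": 0,"wy": 0,"wz": 0},{"hand": 1,"x": 0,"y": 0,"z": -0.01,"wx": 0,"wy": 0,"wz": 0},{"hand": 1,"x": 0,"y": 0,"z": -0.025,"wx": 0,"wy": 0,"wz": 0},{"hand": 1,"x": 0,"y": 0,"z": -0.035,"wx": 0,"wy": 0,"wz": 0},{"hand": 1,"x": 0,"y": 0,"z": -0.026,"wx": 0,"wy": 0,"wz": 0},{"hand": 1,"x": -0.012,"y": -0.013,"z": 0,"wx": 0,"wy": 0,"wz": 0},{"hand": 1,"x": -0.0265,"y": -0.024,"z": 0,"wx": 0,"wy": 0,"wz": 0},{"hand": 1,"x": -0.0265,"y": -0.024,"z": 0,"wx": 0,"wy": 0,"wz": 0},{"hand": 1,"x": -0.0265,"y": -0.024,"z": 0,"wx": 0,"wy": 0,"wz": 0},{"hand": 1,"x": -0.0265,"y": -0.024,"z": 0,"wx": 0,"wy": 0,"wz": 0},{"hand": 1,"x": -0.0265,"y": -0.024,"z": 0,"wx": 0,"wy": 0,"wz": 0},{"hand": 1,"x": -0.0265,"y": -0.024,"z": 0,"wx": 0,"wy": 0,"wz": 0},{"hand": 1,"x": -0.0265,"y": -0.024,"z": 0,"wx": 0,"wy": 0,"wz": 0},{"hand": 1,"x": -0.016,"y": -0.0143,"z": 0,"wx": 0,"wy": 0,"wz": 0},{"hand": 1,"x": 0,"y": 0,"z": 0,"wx": 0,"wy": 0,"wz": 0}]'

```text
time_s: 17.2
ee_pos: [423.9, -101.0, 130.3]
tcp_rot: [[0.189, 0.982, 0.001], [0.982, -0.189, -0.001], [-0.001, 0.001, -1.0]]
contact_force: [0.6, -0.4, -0.1]
opening: 85.5
grip_force: 0.0
```

```bash
python3 g.py blue
```

```text
[ 423.9 -101.   130.3]
[392.3 233. ] 1247 [464.4 -87.9] tool d [20.6 37.3]
[325.8 260. ] 2728 [426.  -96.3] tool d [5.1 1.2]
```

Call:
carry_out --moves '[{"hand": 1,"x": 0.0035,"y": 0.001,"z": 0.025,"wx": 0,"wy": 0,"wz": 0},{"hand": 1,"x": 0,"y": 0,"z": 0.025,"wx": 0,"wy": 0,"wz": 0},{"hand": 1,"x": 0,"y": 0,"z": 0.025,"wx": 0,"wy": 0,"wz": 0},{"hand": 1,"x": 0,"y": 0,"z": 0.015,"wx": 0,"wy": 0,"wz": 0},{"hand": 1,"x": 0,"y": 0,"z": 0.007,"wx": 0,"wy": 0,"wz": 0},{"hand": 0.2,"x": 0,"y": 0,"z": 0,"wx": 0,"wy": 0,"wz": 0},{"hand": 0.2,"x": 0,"y": 0,"z": 0,"wx": 0,"wy": 0,"wz": 0},{"hand": 0.2,"x": 0,"y": 0,"z": 0,"wx": 0,"wy": 0,"wz": 0},{"hand": 0.2,"x": 0,"y": 0,"z": 0,"wx": 0,"wy": 0,"wz": 0},{"hand": 0.2,"x": 0,"y": 0,"z": 0,"wx": 0,"wy": 0,"wz": 0},{"hand": 0.2,"x": 0,"y": 0,"z": 0,"wx": 0,"wy": 0,"wz": 0},{"hand": 0.2,"x": 0,"y": 0,"z": 0,"wx": 0,"wy": 0,"wz": 0}]' --force 30

```text
time_s: 18.25
ee_pos: [428.1, -96.3, 33.4]
tcp_rot: [[0.186, 0.983, 0.001], [0.983, -0.186, -0.001], [-0.001, 0.001, -1.0]]
contact_force: [-1.8, 0.4, 6.1]
opening: 31.9
grip_force: 29.0
```

Call:
carry_out --moves '[{"hand": 0.2,"x": 0,"y": 0,"z": -0.01,"wx": 0,"wy": 0,"wz": 0},{"hand": 0.2,"x": 0,"y": 0,"z": -0.02,"wx": 0,"wy": 0,"wz": 0},{"hand": 0.2,"x": 0,"y": 0,"z": -0.025,"wx": 0,"wy": 0,"wz": 0},{"hand": 0.2,"x": 0,"y": 0,"z": -0.025,"wx": 0,"wy": 0,"wz": 0},{"hand": 0.2,"x": 0,"y": 0,"z": -0.02,"wx": 0,"wy": 0,"wz": 0},{"hand": 0.2,"x": 0.015,"y": 0.011,"z": 0,"wx": 0,"wy": 0,"wz": 0},{"hand": 0.2,"x": 0.0265,"y": 0.0188,"z": 0,"wx": 0,"wy": 0,"wz": 0},{"hand": 0.2,"x": 0.0265,"y": 0.0188,"z": 0,"wx": 0,"wy": 0,"wz": 0},{"hand": 0.2,"x": 0.0265,"y": 0.0188,"z": 0,"wx": 0,"wy": 0,"wz": 0},{"hand": 0.2,"x": 0.0265,"y": 0.0188,"z": 0,"wx": 0,"wy": 0,"wz": 0},{"hand": 0.2,"x": 0.0265,"y": 0.0188,"z": 0,"wx": 0,"wy": 0,"wz": 0},{"hand": 0.2,"x": 0.0265,"y": 0.0188,"z": 0,"wx": 0,"wy": 0,"wz": 0},{"hand": 0.2,"x": 0.0265,"y": 0.0188,"z": 0,"wx": 0,"wy": 0,"wz": 0},{"hand": 0.2,"x": 0.0265,"y": 0.0188,"z": 0,"wx": 0,"wy": 0,"wz": 0},{"hand": 0.2,"x": 0.0265,"y": 0.0188,"z": 0,"wx": 0,"wy": 0,"wz": 0},{"hand": 0.2,"x": 0.0188,"y": 0.0127,"z": 0,"wx": 0,"wy": 0,"wz": 0},{"hand": 0.2,"x": 0,"y": 0,"z": 0,"wx": 0,"wy": 0,"wz": 0},{"hand": 0.2,"x": 0,"y": 0,"z": 0,"wx": 0,"wy": 0,"wz": 0},{"hand": 0.2,"x": 0,"y": 0,"z": 0,"wx": 0,"wy": 0,"wz": 0}]'

```text
time_s: 19.83
ee_pos: [667.4, 135.6, 132.5]
tcp_rot: [[0.186, 0.983, -0.0], [0.983, -0.186, -0.0], [-0.0, -0.0, -1.0]]
contact_force: [-0.1, -0.5, -1.9]
opening: 32.2
grip_force: 30.1
```

Call:
carry_out --moves '[{"hand": 0.2,"x": 0,"y": 0,"z": 0.02,"wx": 0,"wy": 0,"wz": 0},{"hand": 0.2,"x": 0,"y": 0,"z": 0.025,"wx": 0,"wy": 0,"wz": 0},{"hand": 0.2,"x": 0,"y": 0,"z": 0.02,"wx": 0,"wy": 0,"wz": 0},{"hand": 0.2,"x": 0,"y": 0,"z": 0,"wx": 0,"wy": 0,"wz": 0},{"hand": 0.2,"x": 0,"y": 0,"z": 0,"wx": 0,"wy": 0,"wz": 0}]'

```text
time_s: 20.25
ee_pos: [666.5, 135.1, 67.0]
tcp_rot: [[0.187, 0.982, -0.002], [0.982, -0.187, -0.0], [-0.0, -0.002, -1.0]]
contact_force: [-1.1, -0.5, -1.0]
opening: 32.0
grip_force: 30.1
```

Call:
carry_out --moves '[{"hand": 0.2,"x": 0,"y": 0,"z": 0.015,"wx": 0,"wy": 0,"wz": 0},{"hand": 0.2,"x": 0,"y": 0,"z": 0.01,"wx": 0,"wy": 0,"wz": 0},{"hand": 0.2,"x": 0,"y": 0,"z": 0.006,"wx": 0,"wy": 0,"wz": 0},{"hand": 0.2,"x": 0,"y": 0,"z": 0,"wx": 0,"wy": 0,"wz": 0},{"hand": 0.2,"x": 0,"y": 0,"z": 0,"wx": 0,"wy": 0,"wz": 0}]'

```text
time_s: 20.67
ee_pos: [667.7, 135.7, 36.8]
tcp_rot: [[0.186, 0.983, 0.0], [0.983, -0.186, 0.0], [0.0, -0.0, -1.0]]
contact_force: [-0.3, -0.6, -1.6]
opening: 31.9
grip_force: 30.1
```

Call:
carry_out --moves '[{"hand": 0.2,"x": 0,"y": 0,"z": 0.0027,"wx": 0,"wy": 0,"wz": 0},{"hand": 0.2,"x": 0,"y": 0,"z": 0,"wx": 0,"wy": 0,"wz": 0},{"hand": 0.5,"x": 0,"y": 0,"z": 0,"wx": 0,"wy": 0,"wz": 0},{"hand": 1,"x": 0,"y": 0,"z": 0,"wx": 0,"wy": 0,"wz": 0},{"hand": 1,"x": 0,"y": 0,"z": 0,"wx": 0,"wy": 0,"wz": 0},{"hand": 1,"x": 0,"y": 0,"z": 0,"wx": 0,"wy": 0,"wz": 0},{"hand": 1,"x": 0,"y": 0,"z": -0.01,"wx": 0,"wy": 0,"wz": 0},{"hand": 1,"x": 0,"y": 0,"z": -0.025,"wx": 0,"wy": 0,"wz": 0},{"hand": 1,"x": 0,"y": 0,"z": -0.035,"wx": 0,"wy": 0,"wz": 0},{"hand": 1,"x": 0,"y": 0,"z": -0.035,"wx": 0,"wy": 0,"wz": 0},{"hand": 1,"x": 0.019,"y": -0.028,"z": -0.005,"wx": 0,"wy": 0,"wz": 0},{"hand": 1,"x": 0.019,"y": -0.028,"z": -0.005,"wx": 0,"wy": 0,"wz": 0},{"hand": 1,"x": 0.019,"y": -0.028,"z": -0.005,"wx": 0,"wy": 0,"wz": 0},{"hand": 1,"x": 0.019,"y": -0.028,"z": -0.005,"wx": 0,"wy": 0,"wz": 0},{"hand": 1,"x": 0.019,"y": -0.028,"z": -0.005,"wx": 0,"wy": 0,"wz": 0},{"hand": 1,"x": 0.019,"y": -0.028,"z": -0.005,"wx": 0,"wy": 0,"wz": 0},{"hand": 1,"x": 0.019,"y": -0.028,"z": -0.005,"wx": 0,"wy": 0,"wz": 0},{"hand": 1,"x": 0.019,"y": -0.028,"z": -0.005,"wx": 0,"wy": 0,"wz": 0},{"hand": 1,"x": 0.019,"y": -0.028,"z": -0.005,"wx": 0,"wy": 0,"wz": 0},{"hand": 1,"x": 0,"y": 0,"z": 0,"wx": 0,"wy": 0,"wz": 0}]'

```text
time_s: 22.33
ee_pos: [448.5, 354.4, 186.1]
tcp_rot: [[0.182, 0.983, 0.001], [0.983, -0.182, 0.002], [0.002, 0.001, -1.0]]
contact_force: [-0.3, -0.4, 0.7]
opening: 85.4
grip_force: 0.0
```

Run:
```python
from h import *
t=cams.snapshot("top");s=cams.snapshot("side")
cv2.imwrite("pics/top2.png",t[:,:,::-1]);cv2.imwrite("pics/side2.png",s[:,:,::-1])
C=np.array([652.,43.6]);u=np.array([.1746,.9846]);v=np.array([.9846,-.1746])
for c in HUE:
    for b in blobs(t,c,(150,100,390,225)):
        p=onz("top",b[0],78)-C;print(c,b[0],b[1],"rack x,y",(v@p).round(1),(u@p).round(1))
```

```text
red [232.3 145.8] 692 rack x,y 0.2 30.7
green [283.2 155.5] 609 rack x,y -0.3 -31.0
yellow [334.9 165.2] 576 rack x,y -0.7 -93.2
blue [181.8 138. ] 649 rack x,y -1.4 91.6
```

View pics/top2.png

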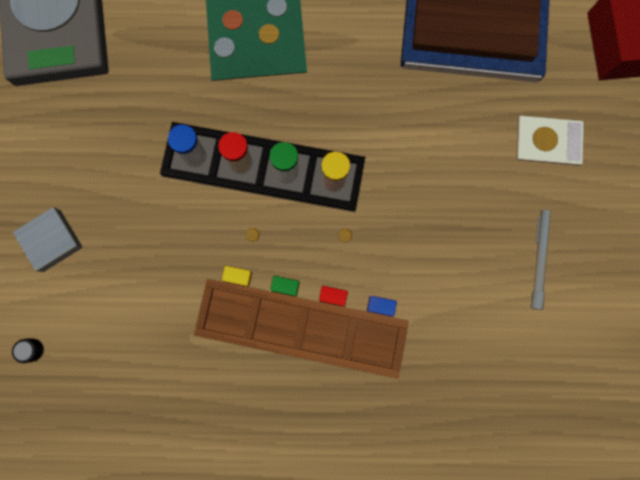

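View pics/side2.png

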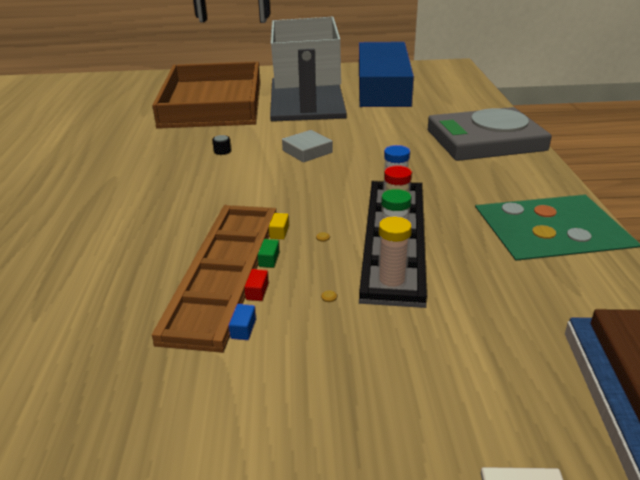

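All four stand upright in their pockets: blue (182,138), red (232,146), green (283,155), yellow (335,165) in the top view. Each is within 2 mm of its pocket centre, and the gripper is clear.

```bash
python3 -c "
from cell import workorder
print(workorder.job_done())"
```

```text
the job is handed in; nothing more can be done
None
```

Job handed in: left to right, the display rack now holds blue, red, green, yellow, all standing upright and measured within 2 mm of their pocket centres, after about 22 s of robot time; the hand-in returned no verdict.

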